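Unpack the line laser and stand it on its plate

TASK

Open the blue instrument case fully so that its lid stays open by itself, and lift out the orange line laser. Lay it down flat on the green cutting mat and let go, then take it again and stand it upright, black foot down, on the round levelling plate with its whole foot on the plate. It is a delicate instrument: set it down before letting go, never drop it or knock it over, and leave the other things on the bench where they are.

Things in the scene. Friction and masses are not known exactly. Their poses are not given: they have to be found in the camera images.
- case: blue instrument case, fixed, 150 x 150 mm, lower shell 50 mm high with 5 mm walls (68 mm with lid closed). Origin: centre of its underside; x runs from the tab side (front) to the hinge, z up. The laser lies in dark foam along the case's x; beside its ends the foam reaches 32 mm above the bench, but along the middle 64 mm there is 45 mm of free room for a finger on either side
- lid (a joint): lid of the case, rad: 0 closed, grows as it opens up and away about the rear edge, stop at 2.2. About 0.25 kg with a nearly free hinge: it falls shut if let go below about 1.45 and falls open to the stop if let go beyond about 1.5
- lid_tab (a point): grip point of the orange pull tab on the lid's front edge. The tab is 36 mm wide along the hinge line, 12 mm thick and sticks out 40 mm; this point is its mid-thickness, 26 mm out from the lid's edge. Closed, it lies level 59 mm above the bench, free below; it turns with the lid and points up at 1.57 rad
- lid_hinge (a point): middle of the lid's hinge line at the top of the case's rear edge, 50 mm above the bench; y along the hinge line. The tab point lies 176 mm from it towards the front, and 9 mm above it, when closed
- laser_center (a point): centre of the line laser: an orange square bar 120 mm long, 50 x 50 mm, 0.3 to 0.5 kg, evenly weighted; a thin black head end (10 mm) with a glass window near it, a wider black foot (18 mm). Its x runs from head to foot: straight down when it stands. In the case it lies level, head to the front, foot to the hinge, centre 35 mm above the bench
- mat: green cutting mat with a pale grid, fixed flat on the bench, 200 mm (its x) x 150 mm (its y), 3 mm thick. Origin at the centre of its underside
- plate: round levelling plate of aluminium with a dark rubber top, fixed on the bench, diameter 110 mm, 12 mm high. Origin at the centre of its underside
- bowl: pale green bowl, diameter 140 mm, 60 mm high, to be left alone. Origin at the centre of its underside
- screwdriver: screwdriver lying on the bench, 170 mm long, about 30 mm thick, to be left alone. Lies along its x
- brush: paint brush lying on the bench, 180 mm long, to be left alone. Lies along its x
- tape: yellow roll of tape lying flat, diameter 90 mm, 24 mm high, to be left alone
- tin: small steel tin, diameter 64 mm, 35 mm high, to be left alone
- glue: white glue bottle with a red cap, diameter 48 mm, 110 mm high, to be left alone
- jar: glass jar with a red lid, diameter 70 mm, 80 mm high, to be left alone
Mind the look-alikes: they are no part of the job. Leave any yellow look-alike of the mat alone.

How it is judged (in metres and radians):
On the way, in this order (a step that is already met when the one before it is completed fails the run):
1. the lid stands open past its balance point (beyond 1.9 rad) (value of joint lid above 1.9 rad), for 0.3 s.
2. the laser lies flat on the cutting mat, its centre over the mat, let go (angle between laser_center's own x axis and vertical between 1.45 and 1.69 rad and height (world z) of laser_center below 0.032 m and x of laser_center in the frame of mat between -0.1 and 0.1 m and y of laser_center in the frame of mat between -0.075 and 0.075 m and contact force between laser and the fingers below 0.2 N), for 0.2 s.
At the end, for the whole second after the job is handed in: The laser stands upright at rest on the levelling plate, foot down (within 0.1 rad of vertical), its centre within 22 mm of the plate's centre in plan, and the case lid is still open (beyond 1.9 rad) (angle between laser_center's own x axis and vertical above 3.04 rad and horizontal distance between laser_center and plate below 0.022 m and height (world z) of laser_center between 0.068 and 0.076 m and linear speed of laser below 0.02 m/s and value of joint lid above 1.9 rad); the robot touches nothing.
It fails at once if the laser is dropped or knocked over (faster than 0.6 m/s, about 18 mm of free fall, with no finger on it) (contact force between laser and the fingers below 0.1 N and linear speed of laser above 0.6 m/s).
It fails at once if another thing on the bench is shifted by more than 30 mm (distance of any of bowl, screwdriver, brush, tape, tin, glue, jar from where it was at the start of the episode above 0.03 m).
It also fails if it takes over 72 s, if anything falls off the work surface, if the arm or the gripper's body presses on something with over 40 N, if the wrist force passes 120 N, or if a joint passes its speed limit or range.

ROBOT

A 6-joint arm with a two-finger parallel gripper is mounted at the origin on the work surface. World frame = base frame: x ahead of the robot, y to its left, z up, the work surface at z = 0. Lengths are in m, angles in degrees, forces in N, time in s.
With the tool pointing down it reaches from about 0.275 to 0.975 m from the base axis. Payload 8.4 kg.
Tool frame: the origin (TCP) lies at the very end of the fingers, on their centre line; the grasp point (between the pads) lies 19 mm behind it; z points along the fingers, y is the line along which they close (so a half turn about z gives the same grasp; the last joint's range is limited). The gripper opens to 92 mm and grips with 3 to 60 N. Pads are 20 mm wide; open, the fingers measure 128 mm over their backs; the gripper's body (75 mm by 189 mm) begins 69 mm behind the grasp point.
Start: joints at [70.967, 20.225, 93.587, -0, 66.188, -0.138], TCP at [0.202, 0.591, 0.194] pointing down, gripper open.
Joint ranges: [-150.9, 150.9], [-52.94, 120.26], [3.33, 152.33], [-74.26, 254.26], [0, 154.13], [-172.89, 172.89]. Speed limits (degrees/s): [127.2, 127.2, 159.86, 180, 180, 180].

INTERFACE

Orientations are given as [roll, pitch, yaw] about the fixed x, y, z axes, in that order (R = Rz(yaw) Ry(pitch) Rx(roll)).
In Python, from cell import robot, grab_frame, hand_in gives the robot as it stands. The module is installed in compiled form; this text tells all that it offers.
- The arm moves only by the tool apply_moves, never from a script. Its argument "commands" is a list that holds one entry, the list of rows, each a list of 4 numbers: the shift along the tool's x, y, z normalised to -1 to 1, where 1 is 25 mm, then the turn about the tool's z normalised to -1 to 1, where 1 is 0.1 rad. In form: [[[tx, ty, tz, roll], ...]]. A call has 1 to 12 rows; each row shifts and turns the commanded pose from where the row before left it, along the tool's axes as they then stand; what a row does not reach is not made up. A row lasts 1/8 s, in which the tool goes at most 62.5 mm and 10.7 degrees, less where a joint would pass 70% of its speed; a pose out of reach is approached as far as the arm can. A call with a number of a shift or a turn outside -1 to 1 is refused whole. A call with a gripper value outside its range is refused whole. "hand" is the opening, from 0 (shut) to 1 (fully open), set as the call begins (left out, the last holds). The fingers move at their own pace and stop on an object; "squeeze" is the grip in N (left out, the last holds). Time passes only in rows, so rows that do not move let the fingers close. It gives the time, the measured TCP pose, the force, the opening and the grip force at its end, in the units of the state.
- robot.get_obs(): the state, without advancing time (a new reading comes with each control period).
- grab_frame(name): name is "scene" or "top" or "wrist"; returns a dict with "pixels" (384x512x3 uint8, red, green, blue), "intrinsics" (3x3 intrinsics, pixels), "R" (3x3) and "t" (3): a world point X has camera coordinates R X + t. Camera axes: x right, y down, z forward; pixel columns grow to the right and rows downward; lengths in m; the calibration is good to about 2 mm. A picture is of the moment at which its call begins. There is no depth.
- hand_in(): hands the job in; it is judged then, once.
The state is a dict: "time_s": time; "q": joint angles; "qvel": joint speeds; "effort": joint torques, N m; "tool_pos": TCP position; "tcp_rot": TCP orientation; "ft_force": force on the tool from outside, world axes, zero at the start; "torque": the same for the moment, N m; "grip_width": finger opening in m; "finger_force": force on a finger pad.
Only numpy, scipy, OpenCV 4.12 (cv2) and the standard library are available. Lean on these libraries where they do the work, as an engineer would, in place of code of your own. Each camera call takes 0.05 s, during which the arm holds its last target. There are 200 camera calls.

## Working session

There is one attempt and no reset: what is moved stays moved. The work goes in short steps, Python scripts to look and compute and a tool call to move; the robot and the scene stay as the last step left them, time stands still between calls to the robot, and variables do not carry over. Pictures are saved under pics/ and viewed, at most 10 in all, crops included, and the job is handed in when it is done.

Besides the shell and the picture viewer there is one more tool, called after "Request:" as name(argument=value, ...), one argument or row to a line, values as JSON. apply_moves: Moves the arm, as the interface text tells. Scaled input: -1 to 1 covers 25 mm each way for a shift and 0.1 rad each way for a turn. Its arguments: {"type":"object","properties":{"commands":{"type":"array"},"hand":{"type":"number"},"squeeze":{"type":"number"}},"required":["commands"]}

```bash
mkdir -p pics; cat > h.py <<'E'
import numpy as np, cv2
from cell import robot, grab_frame, hand_in
from scipy.spatial.transform import Rotation as Ro
def ray(f,u,v,z):
    K,R,t=[np.array(f[k]) for k in("intrinsics","R","t")]
    c=-R.T@t; d=R.T@np.linalg.inv(K)@np.array([u,v,1.]); return c+d*(z-c[2])/d[2]
def proj(f,X):
    p=np.array(f["intrinsics"])@(np.array(f["R"])@np.array(X)+np.array(f["t"])); return p[:2]/p[2]
def save(f,n): cv2.imwrite("pics/"+n,f["pixels"][:,:,::-1])
E
python3 - <<'E'
from h import *
a=grab_frame("top");b=grab_frame("scene")
save(a,"top0.png");save(b,"sc0.png")
for f in(a,b): print(np.round(f["intrinsics"],1).tolist(),(-np.array(f["R"]).T@f["t"]).round(3),np.round(f["R"],2).tolist())
print(robot.get_obs())
E
```

```text
[[477.4, 0.0, 255.1], [0.0, 477.4, 194.5], [0.0, 0.0, 1.0]] [ 0.214 -0.018  1.376] [[0.01, -1.0, -0.02], [-0.98, -0.01, -0.2], [0.19, 0.02, -0.98]]
[[349.1, 0.0, 264.3], [0.0, 349.1, 195.4], [0.0, 0.0, 1.0]] [1.158 0.28  0.731] [[-0.38, 0.93, 0.01], [0.6, 0.25, -0.76], [-0.71, -0.28, -0.65]]
{'time_s': 0.1, 'q': array([ 7.09670116e+01,  2.02598245e+01,  9.36245156e+01, -3.42386316e-05,
        6.61891449e+01, -1.38946236e-01]), 'qvel': array([-0.01411682,  0.02816663, -0.04872891, -0.03192259, -0.03423436,
        0.00607772]), 'effort': array([-2.46939926e-04, -5.94902623e+01, -3.34930086e+01,  6.99652266e-02,
        1.82338891e-02,  1.33114349e-05]), 'tool_pos': array([0.20224504, 0.5908645 , 0.19312679]), 'tcp_rot': array([-1.79926515e+02, -1.46899737e-04,  1.61105972e+02]), 'ft_force': array([ 0.4218525 , -0.12028474, -1.04247155]), 'torque': array([ 0.02572628, -0.01494276, -0.03817591]), 'finger_force': 0.0, 'grip_width': 0.09198209658689033}
```

View pics/top0.png

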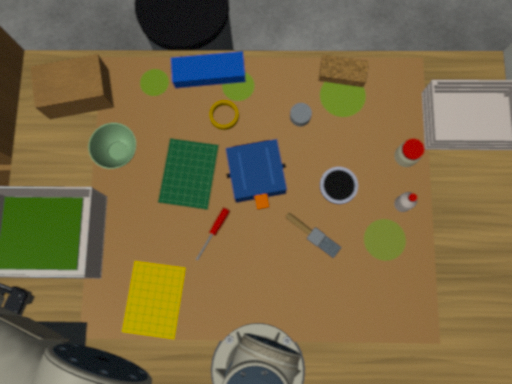

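View pics/sc0.png

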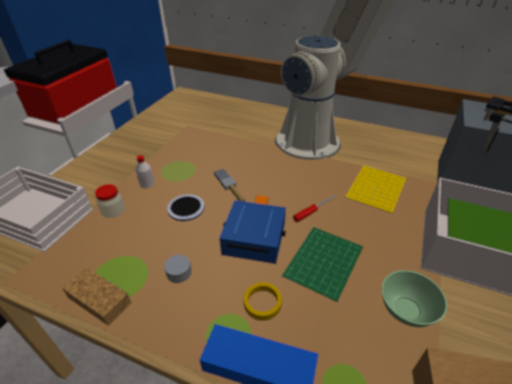

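The top view shows the case at about (256,170), its orange tab at (262,202) pointing to the robot, the green mat at (188,173) and the plate at (339,185). The scene view agrees.

```bash
cat > m.py <<'E'
from h import *
f=grab_frame("top");hsv=cv2.cvtColor(f["pixels"],cv2.COLOR_RGB2HSV)
def blob(lo,hi,roi,z,name):
    m=cv2.inRange(hsv,np.array(lo),np.array(hi));k=np.zeros_like(m);x0,y0,x1,y1=roi;k[y0:y1,x0:x1]=m[y0:y1,x0:x1]
    k=cv2.morphologyEx(k,cv2.MORPH_CLOSE,np.ones((5,5)))
    c=max(cv2.findContours(k,0,2)[0],key=cv2.contourArea)
    P=np.array([ray(f,u+0.,v+0.,z)[:2] for u,v in c[:,0]],np.float32)
    r=cv2.minAreaRect(P*1000); print(name,np.round(r[0],1),np.round(r[1],1),round(r[2],1),np.round(cv2.minEnclosingCircle(P*1000)[0],1),np.round(cv2.boxPoints(r)).tolist())
blob((100,100,50),(130,255,255),(215,130,300,215),.068,"lid")
blob((5,180,120),(18,255,255),(240,185,285,215),.065,"tab")
blob((60,80,40),(90,255,255),(150,130,222,215),.003,"mat")
blob((0,0,0),(179,90,60),(310,155,370,215),.012,"plate")
blob((0,0,150),(179,60,255),(310,155,370,215),.012,"platering")
E
python3 m.py
```

```text
lid [545.   12.5] [157.8 155. ] 10.9 [545.2  12.6] [[453.0, 74.0], [482.0, -79.0], [637.0, -49.0], [608.0, 104.0]]
tab [454.6  -4.9] [40.1 36.7] 11.9 [455.   -5.1] [[431.0, 9.0], [439.0, -27.0], [478.0, -19.0], [470.0, 17.0]]
mat [550.  214.5] [142.7 193.9] 82.3 [549.1 215.6] [[444.0, 157.0], [636.0, 131.0], [656.0, 272.0], [463.0, 298.0]]
plate [ 517.  -229.3] [80.6 81.8] 0.5 [ 516.5 -228.6] [[476.0, -189.0], [477.0, -271.0], [558.0, -270.0], [557.0, -188.0]]
platering [ 518.6 -228.1] [101.8 107.8] 89.2 [ 518.2 -228.4] [[464.0, -278.0], [572.0, -280.0], [573.0, -178.0], [465.0, -176.0]]
```

Request:
apply_moves(
  commands=[
    [[0,0,0,-1],[0,0,0,-1],[0,0,0,-1],[0,0,0,-1],[0,0,0,-1],[0,0,0,-0.2],[-0.2,-1,0,0],[-0.2,-1,0,0],[-0.2,-1,0,0],[-0.2,-1,0,0],[-0.2,-1,0,0],[-0.2,-1,0,0]],
  ],
  hand=1,
  squeeze=10,
)

```text
time_s: 1.65
tool_pos: [0.2607, 0.4483, 0.1938]
tcp_rot: [-180.0, 0.0, -169.1]
ft_force: [0.0, -0.7, -0.5]
grip_width: 0.0918
finger_force: 0.0
```

Request:
apply_moves(
  commands=[
    [[-0.2,-1,0,0],[-0.2,-1,0,0],[-0.2,-1,0,0],[-0.2,-1,0,0],[-0.2,-1,0,0],[-0.2,-1,0,0],[-0.2,-1,0,0],[-0.2,-1,0,0],[-0.2,-1,0,0],[-0.2,-1,0,0],[-0.2,-1,0,0],[-0.2,-1,0,0]],
  ],
)

```text
time_s: 3.15
tool_pos: [0.376, 0.1651, 0.1939]
tcp_rot: [180.0, 0.0, -169.1]
ft_force: [0.4, -0.6, 0.1]
grip_width: 0.0917
finger_force: 0.0
```

Request:
apply_moves(
  commands=[
    [[-0.2,-1,0,0],[-0.2,-1,0.2,0],[-0.2,-1,0.5,0],[-0.2,-1,0.5,0],[-0.2,-1,0.5,0],[-0.2,-1,0.5,0],[-0.2,-1,0,0],[-0.1,-0.3,0,0],[0,0,0,0],[0,0,0,0]],
  ],
)

```text
time_s: 4.4
tool_pos: [0.4468, -0.0052, 0.1389]
tcp_rot: [180.0, 0.0, -169.1]
ft_force: [1.4, 0.1, 0.4]
grip_width: 0.0917
finger_force: 0.0
```

```bash
python3 - <<'E'
from h import *
f=grab_frame("wrist");save(f,"w1.png")
hsv=cv2.cvtColor(f["pixels"],cv2.COLOR_RGB2HSV);m=cv2.inRange(hsv,np.array((5,180,100)),np.array((18,255,255)))
c=max(cv2.findContours(m,0,2)[0],key=cv2.contourArea)
P=np.array([ray(f,*p,.065)[:2]*1000 for p in c[:,0].astype(float)],np.float32);r=cv2.minAreaRect(P);print(r,cv2.boxPoints(r).round(1).tolist(),cv2.boundingRect(c))
E
```

```text
((456.04913330078125, -8.053487777709961), (38.905174255371094, 34.51559066772461), 10.95971393585205) [[433.70001220703125, 5.199999809265137], [440.20001220703125, -28.700000762939453], [478.3999938964844, -21.299999237060547], [471.8999938964844, 12.600000381469727]] (227, 180, 40, 44)
```

View pics/w1.png

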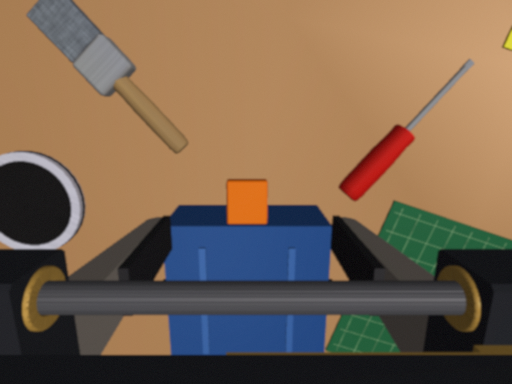

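The wrist view shows the orange tab at (247,202) centred between the fingers, with the lid behind it. I'm going down and closing on it.

Request:
apply_moves(
  commands=[
    [[-0.09,-0.13,0,0],[0,0,0.66,0],[0,0,0.66,0],[0,0,0.66,0],[0,0,0.66,0],[0,0,0.66,0],[0,0,0.66,0],[0,0,0,0]],
  ],
)

```text
time_s: 5.45
tool_pos: [0.4492, -0.0082, 0.039]
tcp_rot: [180.0, -0.1, -169.1]
ft_force: [0.5, -0.2, 0.8]
grip_width: 0.092
finger_force: 0.0
```

Request:
apply_moves(
  commands=[
    [[0,0,0,0],[0,0,0,0],[0,0,0,0],[0,0,0,0],[0,0,0,0],[0,0,0,0],[0,0,0,0],[0,0,0,0]],
  ],
  hand=0,
  squeeze=10,
)

```text
time_s: 6.45
tool_pos: [0.45, -0.0084, 0.0398]
tcp_rot: [-180.0, -0.0, -169.1]
ft_force: [0.7, -0.8, 2.0]
grip_width: 0.0359
finger_force: 10.0
```

```bash
python3 - <<'E'
# arc increments in tool units (tool x=-d, z down), grasp on tab
import numpy as np
r=np.hypot(.176,.009);ph=np.arctan2(9,176)
th=np.linspace(0,2.1,25)
dx=-r*np.cos(th+ph);z=r*np.sin(th+ph)
print(np.c_[th[1:],-np.diff(dx)/.025,-np.diff(z)/.025].round(2).tolist())
E
```

```text
[[0.09, -0.06, -0.61], [0.18, -0.11, -0.61], [0.26, -0.16, -0.59], [0.35, -0.22, -0.58], [0.44, -0.27, -0.56], [0.52, -0.31, -0.53], [0.61, -0.36, -0.5], [0.7, -0.4, -0.47], [0.79, -0.44, -0.43], [0.88, -0.48, -0.39], [0.96, -0.51, -0.35], [1.05, -0.54, -0.3], [1.14, -0.56, -0.25], [1.23, -0.58, -0.2], [1.31, -0.6, -0.15], [1.4, -0.61, -0.1], [1.49, -0.61, -0.05], [1.58, -0.62, 0.01], [1.66, -0.61, 0.06], [1.75, -0.61, 0.11], [1.84, -0.59, 0.17], [1.93, -0.58, 0.22], [2.01, -0.56, 0.27], [2.1, -0.53, 0.32]]
```

Gripped at 35.9 mm, as the tab should be. Next I swing the lid.

Request:
apply_moves(
  commands=[
    [[-0.06,0,-0.61,0],[-0.11,0,-0.61,0],[-0.16,0,-0.59,0],[-0.22,0,-0.58,0],[-0.27,0,-0.56,0],[-0.31,0,-0.53,0],[-0.36,0,-0.5,0],[-0.4,0,-0.47,0],[-0.44,0,-0.43,0],[-0.48,0,-0.39,0],[-0.51,0,-0.35,0],[-0.54,0,-0.3,0]],
  ],
)

```text
time_s: 7.95
tool_pos: [0.5454, 0.01, 0.1887]
tcp_rot: [180.0, -0.0, -169.1]
ft_force: [-3.7, -0.7, 4.3]
grip_width: 0.0358
finger_force: 10.0
```

Request:
apply_moves(
  commands=[
    [[-0.56,0,-0.25,0],[-0.58,0,-0.2,0],[-0.6,0,-0.15,0],[-0.61,0,-0.1,0],[-0.61,0,-0.05,0],[-0.62,0,0.01,0],[-0.61,0,0.06,0],[-0.61,0,0.11,0],[-0.59,0,0.17,0],[-0.58,0,0.22,0],[-0.56,0,0.27,0],[-0.53,0,0.32,0]],
  ],
)

```text
time_s: 9.45
tool_pos: [0.7231, 0.0443, 0.1804]
tcp_rot: [-180.0, 0.5, -169.1]
ft_force: [5.0, 1.9, 9.0]
grip_width: 0.036
finger_force: 10.0
```

Request:
apply_moves(
  commands=[
    [[0,0,0,0],[0,0,0,0],[0,0,0,0],[0,0,0,0],[0,0,-0.5,0],[0,0,-1,0],[0,0,-1,0],[0,0,0,0]],
  ],
  hand=1,
)

```text
time_s: 10.45
tool_pos: [0.7195, 0.0432, 0.2432]
tcp_rot: [-180.0, 0.3, -169.1]
ft_force: [0.3, -0.3, 0.2]
grip_width: 0.092
finger_force: 0.0
```

Request:
apply_moves(
  commands=[
    [[1,0,0,0],[1,0,0,0],[1,0,0,0],[1,0,0,0],[1,0,0,0],[1,0,0,0],[1,0,0,0],[1,0,0,0],[1,0,0,0],[1,0,0,0],[0,0,0,0],[0,0,0,0]],
  ],
)

```text
time_s: 11.95
tool_pos: [0.4732, -0.004, 0.24]
tcp_rot: [-180.0, 0.0, -169.1]
ft_force: [0.6, 0.2, -0.6]
grip_width: 0.0918
finger_force: 0.0
```

```bash
python3 - <<'E'
from h import *
f=grab_frame("wrist");g=grab_frame("top")
im=np.hstack([cv2.resize(f["pixels"],(400,300)),cv2.resize(g["pixels"][110:260,150:350],(400,300))])
cv2.imwrite("pics/w2.png",im[:,:,::-1])
for n,fr,roi in(("wrist",f,(0,0,512,384)),("top",g,(215,110,300,220))):
    hsv=cv2.cvtColor(fr["pixels"],cv2.COLOR_RGB2HSV);m=cv2.inRange(hsv,np.array((5,170,90)),np.array((18,255,255)));k=np.zeros_like(m);x0,y0,x1,y1=roi;k[y0:y1,x0:x1]=m[y0:y1,x0:x1]
    for c in cv2.findContours(k,0,2)[0]:
        if cv2.contourArea(c)<60: continue
        P=np.array([ray(fr,*p,.06)[:2]*1000 for p in c[:,0].astype(float)],np.float32);r=cv2.minAreaRect(P);print(n,np.round(r[0],1),np.round(r[1],1),round(r[2],1),cv2.boxPoints(r).round().tolist(),cv2.boundingRect(c))
E
```

```text
wrist [546.2  10.6] [96.7 50.9] 10.9 [[494.0, 26.0], [504.0, -24.0], [598.0, -5.0], [589.0, 45.0]] (231, 192, 42, 74)
wrist [490.3  -0.7] [ 9.9 47.1] 10.9 [[481.0, 21.0], [490.0, -25.0], [500.0, -23.0], [491.0, 23.0]] (232, 181, 40, 9)
top [499.7   4.7] [27.3 52.1] 11.4 [[481.0, 27.0], [491.0, -24.0], [518.0, -18.0], [508.0, 33.0]] (249, 180, 19, 13)
```

View pics/w2.png

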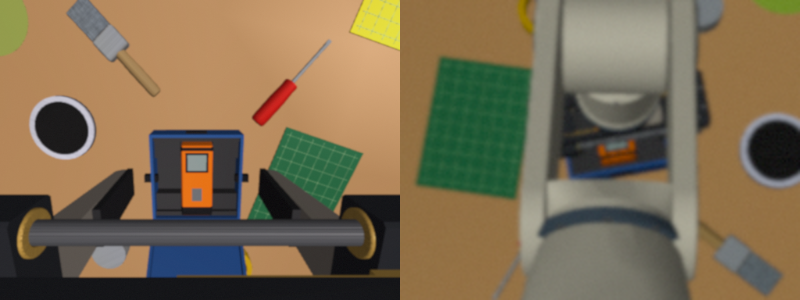

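The wrist part (left) shows the open case with the laser between about (181,142) and (214,208), head to the front. It matches the expected pose, about (0.547, 0.011). I go down over it with the fingers partly closed for clearance to the case walls.

Request:
apply_moves(
  commands=[
    [[-0.76,0.02,0,0],[-0.76,0.02,0,0],[-0.76,0.02,0,0],[-0.76,0,0,0],[0,0,1,0],[0,0,1,0],[0,0,1,0],[0,0,1,0],[0,0,0,0]],
  ],
  hand=0.8,
)

```text
time_s: 13.18
tool_pos: [0.5462, 0.0119, 0.1383]
tcp_rot: [180.0, -0.2, -169.1]
ft_force: [-0.6, 0.4, 0.2]
grip_width: 0.0735
finger_force: 0.0
```

Request:
apply_moves(
  commands=[
    [[0,0,0.7,0],[0,0,0.7,0],[0,0,0.7,0],[0,0,0.7,0],[0,0,0.7,0],[0,0,0.7,0],[0,0,0.68,0],[0,0,0,0],[0,0,0,0]],
  ],
)

```text
time_s: 14.3
tool_pos: [0.5473, 0.0118, 0.0183]
tcp_rot: [-180.0, 0.0, -169.1]
ft_force: [0.1, 0.7, 0.3]
grip_width: 0.0735
finger_force: 0.0
```

Request:
apply_moves(
  commands=[
    [[0,0,0,0],[0,0,0,0],[0,0,0,0],[0,0,0,0],[0,0,0,0],[0,0,0,0]],
  ],
  hand=0,
  squeeze=25,
)

```text
time_s: 15.05
tool_pos: [0.5473, 0.0116, 0.0185]
tcp_rot: [-180.0, 0.0, -169.1]
ft_force: [-0.9, -1.1, 5.6]
grip_width: 0.0499
finger_force: 25.0
```

Request:
apply_moves(
  commands=[
    [[0,0,-0.3,0],[0,0,-0.5,0],[0,0,-0.8,0],[0,0,-0.8,0],[0,0,-0.8,0],[0,0,-0.8,0],[0,0,0,0],[0,0.5,0,0],[-0.2,0.8,0,0],[-0.2,0.8,0,0],[-0.2,0.8,0,0]],
  ],
)

```text
time_s: 16.42
tool_pos: [0.5478, 0.0877, 0.1176]
tcp_rot: [180.0, -0.0, -169.1]
ft_force: [-0.2, -1.1, -5.3]
grip_width: 0.05
finger_force: 25.0
```

Request:
apply_moves(
  commands=[
    [[-0.2,0.9,0,0],[-0.2,0.9,0,0],[-0.08,0.9,0,0],[0,0.9,0,0],[0,0.8,0,0],[0,0.6,0,0],[0,0.3,0,0],[0,0,0,0],[0,0,0.6,0],[0,0,0.8,0],[0,0,0.8,0],[0,0,0.8,0]],
  ],
)

```text
time_s: 17.92
tool_pos: [0.5344, 0.2172, 0.0414]
tcp_rot: [-180.0, -0.0, -169.2]
ft_force: [0.9, -0.4, -4.4]
grip_width: 0.0497
finger_force: 25.0
```

Request:
apply_moves(
  commands=[
    [[0,0,0.6,0],[0,0,0.3,0],[0,0,0.2,0],[0,0,0.1,0],[0,0,0,0],[0,0,0,0]],
  ],
)

```text
time_s: 18.68
tool_pos: [0.535, 0.2183, 0.0135]
tcp_rot: [180.0, 0.0, -169.1]
ft_force: [0.3, -0.0, -5.0]
grip_width: 0.05
finger_force: 25.0
```

```bash
python3 - <<'E'
from h import *
f=grab_frame("wrist");g=grab_frame("top")
im=np.hstack([cv2.resize(f["pixels"],(400,300)),cv2.resize(g["pixels"][110:260,150:350],(400,300))])
cv2.imwrite("pics/w3.png",im[:,:,::-1])
E
```

```text
(no output)
```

View pics/w3.png

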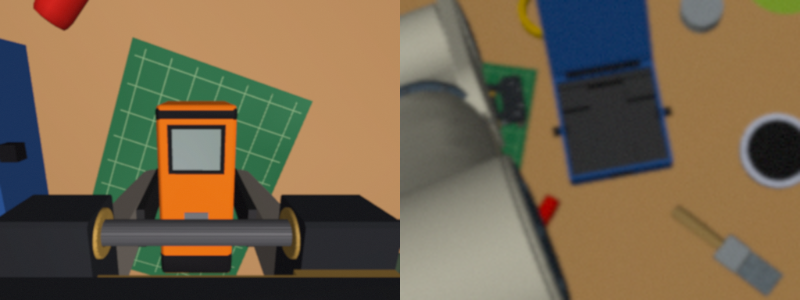

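The laser hangs level over the mat, with its head at (197,110) and the foot beyond the fingers at (197,263). The lid stays open. Next I lower the last millimetres.

Request:
apply_moves(
  commands=[
    [[0,0,0.04,0],[0,0,0.04,0],[0,0,0.02,0],[0,0,0,0]],
  ],
)

```text
time_s: 19.27
tool_pos: [0.5348, 0.2182, 0.0115]
tcp_rot: [180.0, 0.0, -169.1]
ft_force: [-2.8, -1.6, 7.5]
grip_width: 0.0495
finger_force: 25.0
```

Request:
apply_moves(
  commands=[
    [[0,0,0,0],[0,0,0,0],[0,0,0,0],[0,0,0,0],[0,0,0,0],[0,0,0,0],[0,0,0,0]],
  ],
  hand=1,
)

```text
time_s: 20.15
tool_pos: [0.5347, 0.2181, 0.0105]
tcp_rot: [-180.0, -0.0, -169.1]
ft_force: [-0.5, -0.6, -0.7]
grip_width: 0.0921
finger_force: 0.0
```

Request:
apply_moves(
  commands=[
    [[0.4,0,0,0],[0.5,0,0,0],[0.5,0,0,0],[0.44,0,0,0],[0,0,0.1,0],[0,0,0,0]],
  ],
)

```text
time_s: 20.9
tool_pos: [0.4898, 0.2096, 0.008]
tcp_rot: [180.0, 0.0, -169.1]
ft_force: [0.2, -0.8, -0.0]
grip_width: 0.0921
finger_force: 0.0
```

```bash
python3 - <<'E'
from h import *
f=grab_frame("wrist");save(f,"w4.png");g=grab_frame("scene")
cv2.imwrite("pics/w4.png",np.hstack([cv2.resize(f["pixels"],(400,300)),cv2.resize(g["pixels"][140:340,200:467],(400,300))])[:,:,::-1])
hsv=cv2.cvtColor(f["pixels"],cv2.COLOR_RGB2HSV);m=cv2.inRange(hsv,np.array((5,170,90)),np.array((18,255,255)))
for c in cv2.findContours(m,0,2)[0]:
    if cv2.contourArea(c)<60: continue
    P=np.array([ray(f,*p,.053)[:2]*1000 for p in c[:,0].astype(float)],np.float32);r=cv2.minAreaRect(P);print(np.round(r[0],1),np.round(r[1],1),round(r[2],1),cv2.boxPoints(r).round().tolist(),cv2.boundingRect(c))
E
```

```text
[538.1 218.3] [24.8 48.7] 11.0 [[521.0, 240.0], [531.0, 192.0], [555.0, 197.0], [546.0, 245.0]] (205, 315, 93, 41)
[496.3 210.2] [19.7 48.6] 11.0 [[482.0, 232.0], [491.0, 184.0], [511.0, 188.0], [501.0, 236.0]] (203, 244, 97, 37)
[473.9 205.8] [16.4 47.1] 11.0 [[461.0, 227.0], [470.0, 181.0], [486.0, 184.0], [477.0, 231.0]] (203, 203, 97, 33)
```

View pics/w4.png

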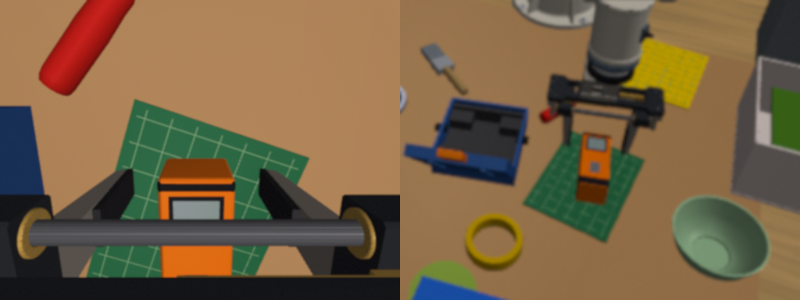

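The wrist part shows the fingers straddling the head end, whose edge lies about 8 mm ahead of the TCP. The scene part shows the laser flat on the mat. I shift 6 mm inwards and grip lightly so that the bar can pivot in the pads.

Request:
apply_moves(
  commands=[
    [[-0.22,0,0,0],[0,0,0,0]],
  ],
)

```text
time_s: 21.25
tool_pos: [0.4958, 0.2107, 0.0081]
tcp_rot: [180.0, 0.0, -169.1]
ft_force: [0.8, -0.2, 0.0]
grip_width: 0.092
finger_force: 0.0
```

Request:
apply_moves(
  commands=[
    [[0,0,0,0],[0,0,0,0],[0,0,0,0],[0,0,0,0],[0,0,0,0],[0,0,0,0],[0,0,0,0]],
  ],
  hand=0,
  squeeze=8,
)

```text
time_s: 22.12
tool_pos: [0.4949, 0.2105, 0.0081]
tcp_rot: [180.0, -0.0, -169.1]
ft_force: [-0.1, 0.8, 0.4]
grip_width: 0.0503
finger_force: 8.0
```

```bash
python3 - <<'E'
import numpy as np
r=np.hypot(106,24);ph=np.arctan2(24,106)
th=np.radians(np.linspace(0,90,25));x=-r*np.cos(th+ph);z=r*np.sin(th+ph)
print(np.c_[-np.diff(x)/25,-np.diff(z)/25].round(2).tolist(),x[12]-x[0],z[12]-z[0],z[-1]-z[0],x[-1]-x[0])
E
```

```text
[[-0.07, -0.28], [-0.09, -0.27], [-0.11, -0.26], [-0.12, -0.26], [-0.14, -0.25], [-0.16, -0.24], [-0.17, -0.23], [-0.19, -0.22], [-0.2, -0.2], [-0.21, -0.19], [-0.22, -0.17], [-0.24, -0.16], [-0.25, -0.14], [-0.25, -0.13], [-0.26, -0.11], [-0.27, -0.09], [-0.27, -0.08], [-0.28, -0.06], [-0.28, -0.04], [-0.28, -0.02], [-0.28, -0.0], [-0.28, 0.02], [-0.28, 0.04], [-0.28, 0.05]] 48.017243942703104 67.92388155425118 82.00000000000001 130.0
```

Request:
apply_moves(
  commands=[
    [[-0.07,0,-0.28,0],[-0.09,0,-0.27,0],[-0.11,0,-0.26,0],[-0.12,0,-0.26,0],[-0.14,0,-0.25,0],[-0.16,0,-0.24,0],[-0.17,0,-0.23,0],[-0.19,0,-0.22,0],[-0.2,0,-0.2,0],[-0.21,0,-0.19,0],[-0.22,0,-0.17,0],[-0.24,0,-0.16,0]],
  ],
)

```text
time_s: 23.62
tool_pos: [0.5423, 0.2196, 0.0765]
tcp_rot: [-180.0, -0.0, -169.1]
ft_force: [0.4, 0.7, -5.2]
grip_width: 0.0499
finger_force: 8.0
```

```bash
python3 - <<'E'
from h import *
g=grab_frame("scene");f=grab_frame("wrist")
cv2.imwrite("pics/w5.png",np.hstack([cv2.resize(f["pixels"],(400,300)),cv2.resize(g["pixels"][190:310,260:420],(400,300))])[:,:,::-1])
E
```

```text
(no output)
```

View pics/w5.png

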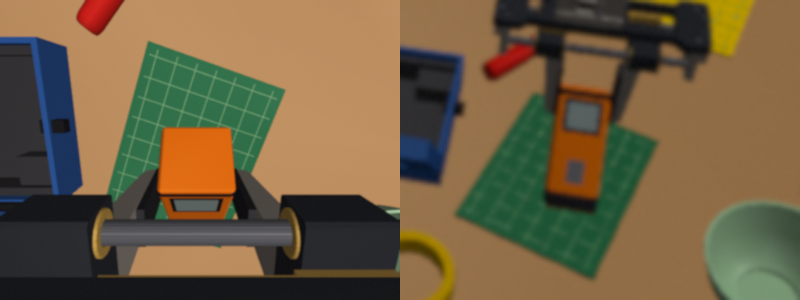

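The bar is tilting up in the grip. The orange end face is at (197,161) in the wrist part, and the foot is near the mat. Next I measure the tilt.

```bash
cat > tilt.py <<'E'
from h import *
f=grab_frame("wrist");o=robot.get_obs()
p=np.array(o["tool_pos"]);R=Ro.from_euler("xyz",o["tcp_rot"],degrees=True).as_matrix()
def onplane(u,v):
    K,Rc,t=[np.array(f[k]) for k in("intrinsics","R","t")];c=-Rc.T@t;d=Rc.T@np.linalg.inv(K)@np.array([u,v,1.]);n=R[:,1]
    q=c+d*(n@(p-c))/(n@d)-p; return np.array([-q@R[:,0],q[2]-.019])*1000   # forward, up rel. to grasp
px=f["pixels"][:,int(252*1)].astype(int)
hsv=cv2.cvtColor(f["pixels"],cv2.COLOR_RGB2HSV)[:,240:264]
m=(cv2.inRange(hsv,np.array((5,150,60)),np.array((18,255,255)))>0).mean(1)>.6
e=np.flatnonzero(np.diff(m.astype(int)));print("runs",e,"force",np.round(o["ft_force"],1))
if len(e)>1:
    A,B=onplane(252,e[0]+.5),onplane(252,e[1]+.5);print(A.round(1),B.round(1),"len",np.hypot(*(B-A)).round(1),"tilt from upright",np.degrees(np.arctan2(*(B-A)[::-1])).round(1))
E
python3 tilt.py
```

```text
runs [162 249 250 254 270 280 352 353] force [ 0.2  1.  -4.9]
[-36.5 -19.2] [9.5 5.8] len 52.4 tilt from upright 28.4
```

```bash
cat > tilt.py <<'E'
from h import *
f=grab_frame("wrist");o=robot.get_obs()
p=np.array(o["tool_pos"]);R=Ro.from_euler("xyz",o["tcp_rot"],degrees=True).as_matrix()
K,Rc,t=[np.array(f[k]) for k in("intrinsics","R","t")];c=-Rc.T@t
def pt(row,m):  # depth from the 50 mm width at that row
    u=np.flatnonzero(m[row]);u0,u1=u[0]-.5,u[-1]+.5
    D=K[0,0]*.050/(u1-u0);q=c+Rc.T@np.linalg.inv(K)@np.array([(u0+u1)/2,row,1.])*D-p
    return np.array([-q@R[:,0],q[2]-.019])*1000,u1-u0
hsv=cv2.cvtColor(f["pixels"],cv2.COLOR_RGB2HSV)
m=cv2.inRange(hsv,np.array((5,130,50)),np.array((20,255,255)))>0
s=m[:,240:264].mean(1)>.6;e=np.flatnonzero(np.diff(s.astype(int)));print("runs",e,"force",np.round(o["ft_force"],1),"z",p[2].round(4))
A,B=pt(e[0]+5,m),pt(e[1]-5,m)
print(A,B)
E
python3 tilt.py
```

```text
runs [162 249 250 254 270 280 351 354] force [-1.1  0.1 -5.2] z 0.0762
(array([-36.25182202,  -5.34568935]), np.float64(88.0)) (array([-3.0150586 , 26.44903961]), np.float64(101.0))
```

The tilt is about 45°, as planned. I continue the arc slightly low so that the foot keeps touching.

Request:
apply_moves(
  commands=[
    [[-0.25,0,-0.11,0],[-0.25,0,-0.11,0],[-0.26,0,-0.1,0],[-0.27,0,-0.08,0],[-0.27,0,-0.07,0],[-0.28,0,-0.05,0]],
  ],
)

```text
time_s: 24.58
tool_pos: [0.5813, 0.2272, 0.0894]
tcp_rot: [180.0, 0.0, -169.1]
ft_force: [0.6, -0.0, -4.5]
grip_width: 0.0503
finger_force: 8.0
```

```bash
python3 tilt.py
```

```text
runs [161 254 267 277 351 354] force [ 0.4  0.2 -4.5] z 0.0896
(array([-38.76253487,  -3.9915313 ]), np.float64(89.0)) (array([ 3.39859196, 14.0754827 ]), np.float64(93.0))
```

Request:
apply_moves(
  commands=[
    [[-0.28,0,-0.03,0],[-0.28,0,-0.01,0],[-0.28,0,0,0],[-0.28,0,0.02,0],[-0.28,0,0.04,0],[-0.28,0,0.05,0],[0,0,0,0]],
  ],
)

```text
time_s: 25.5
tool_pos: [0.6225, 0.235, 0.0873]
tcp_rot: [-180.0, -0.0, -169.1]
ft_force: [-0.1, 0.3, -3.9]
grip_width: 0.0498
finger_force: 8.0
```

```bash
python3 tilt.py; python3 - <<'E'
from h import *
g=grab_frame("scene");f=grab_frame("wrist")
cv2.imwrite("pics/w6.png",np.hstack([cv2.resize(f["pixels"],(400,300)),cv2.resize(g["pixels"][190:310,260:420],(400,300))])[:,:,::-1])
E
```

```text
runs [160 254 266 275 351 354] force [-0.8 -0.5 -4.7] z 0.0873
(array([-37.70040463,  -3.8314694 ]), np.float64(89.0)) (array([-38.78059457, 111.57134826]), np.float64(244.0))
```

View pics/w6.png

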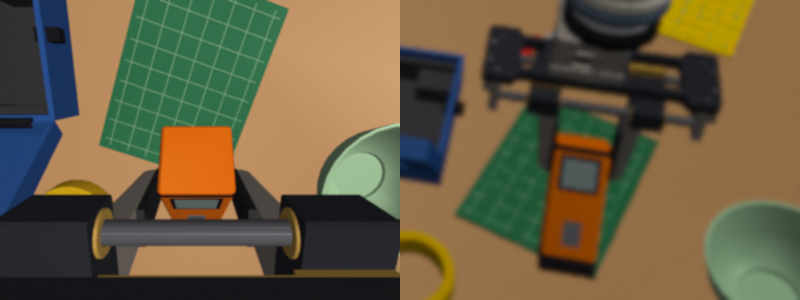

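The bar hangs at about 20° and the torsion in the pads holds it there. The foot has reached the far edge of the mat, at (570,262) in the scene part. I bring it back over the mat, rest the foot edge on it with a lighter grip and finish the tilt.

Request:
apply_moves(
  commands=[
    [[0,0,-0.3,0],[0,0,-0.3,0],[0.4,0,0,0],[0.6,0,0,0],[0.6,0,0,0],[0.6,0,0,0],[0.6,0,0,0],[0.4,0,0,0],[0,0,0.2,0],[0,0,0.2,0],[0,0,0.1,0],[0,0,0,0]],
  ],
)

```text
time_s: 27.15
tool_pos: [0.5436, 0.2198, 0.0895]
tcp_rot: [-180.0, -0.0, -169.1]
ft_force: [-0.3, -0.5, -4.6]
grip_width: 0.05
finger_force: 8.0
```

```bash
sed -i 's/>0$/>0;m[:,:190]=0;m[:,310:]=0/' tilt.py; sed -i 's/^print(A,B)/print(A,B,"tilt",np.degrees(np.arctan2(*(B[0]-A[0])[::-1])))/' tilt.py; python3 tilt.py
```

```text
runs [160 254 265 272 278 280 351 354] force [-0.8 -0.1 -4.7] z 0.0898
(array([-38.54547571,  -2.09415849]), np.float64(90.0)) (array([ 2.24507875, 19.04343896]), np.float64(96.0)) tilt 27.393115628455824
```

Request:
apply_moves(
  commands=[
    [[0,0,0.06,0],[0,0,0.06,0],[0,0,0,0]],
  ],
  squeeze=6,
)

```text
time_s: 27.58
tool_pos: [0.5434, 0.2198, 0.0869]
tcp_rot: [-180.0, -0.0, -169.1]
ft_force: [0.2, 0.1, -4.7]
grip_width: 0.0499
finger_force: 6.0
```

Request:
apply_moves(
  commands=[
    [[-0.05,0,0.05,0],[-0.05,0,0.05,0],[-0.05,0,0,0]],
  ],
)

```text
time_s: 27.95
tool_pos: [0.5472, 0.2205, 0.0844]
tcp_rot: [-180.0, -0.0, -169.1]
ft_force: [-0.1, -0.3, -3.5]
grip_width: 0.0499
finger_force: 6.0
```

Request:
apply_moves(
  commands=[
    [[0,0,0.05,0],[0,0,0.04,0],[0,0,0,0]],
  ],
  squeeze=4,
)

```text
time_s: 28.32
tool_pos: [0.5478, 0.2208, 0.083]
tcp_rot: [180.0, 0.1, -169.1]
ft_force: [-1.1, -0.7, 3.4]
grip_width: 0.0499
finger_force: 4.0
```

Request:
apply_moves(
  commands=[
    [[-0.15,0,0,0],[-0.15,0,0,0],[-0.15,0,0,0],[-0.15,0,0,0],[0,0,0,0]],
  ],
)

```text
time_s: 28.95
tool_pos: [0.5627, 0.2236, 0.0825]
tcp_rot: [180.0, 0.1, -169.1]
ft_force: [0.4, 0.6, 4.6]
grip_width: 0.0501
finger_force: 4.0
```

```bash
python3 tilt.py
```

```text
runs [157 255 351 354] force [-0.6 -0.1  5.7] z 0.0825
(array([-41.60272789,   8.54120843]), np.float64(96.0)) (array([-1.75171619, 29.73905583]), np.float64(103.0)) tilt 28.00973788527041
```

```bash
cat > pnp.py <<'E'
from h import *
f=grab_frame("wrist");o=robot.get_obs()
p=np.array(o["tool_pos"]);R=Ro.from_euler("xyz",o["tcp_rot"],degrees=True).as_matrix()
K,Rc,t=[np.array(f[k]) for k in("intrinsics","R","t")]
hsv=cv2.cvtColor(f["pixels"],cv2.COLOR_RGB2HSV);m=cv2.inRange(hsv,np.array((5,130,50)),np.array((20,255,255)))>0;m[:,:185]=0;m[:,320:]=0
s=m[:,240:264].mean(1)>.6;e=np.flatnonzero(np.diff(s.astype(int)));r0,r1=e[0]+.5,e[1]+.5
rows=np.arange(int(r0)+8,int(r1)-7);L=[np.flatnonzero(m[r])[[0,-1]] for r in rows];L=np.array(L)
l=np.polyfit(rows,L[:,0]-.5,1);r=np.polyfit(rows,L[:,1]+.5,1)
c=np.array([[np.polyval(l,r0),r0],[np.polyval(r,r0),r0],[np.polyval(r,r1),r1],[np.polyval(l,r1),r1]])
h=.025;ob=np.array([[-h,h,0],[h,h,0],[h,-h,0],[-h,-h,0]])
for ok,rv,tv in [(1,a,b) for a,b in zip(*cv2.solvePnPGeneric(ob,c,K,None,flags=cv2.SOLVEPNP_IPPE_SQUARE)[1:3])]:
    n=Rc.T@cv2.Rodrigues(rv)[0][:,2];q=(Rc.T@(tv[:,0]-t)-p)
    if n[2]<0:n=-n
    print("normal fwd %.2f up %.2f tilt %.1f; face centre fwd %.0f lat %.0f up %.0f"%(-n@R[:,0],n[2],np.degrees(np.arctan2(n@R[:,0],n[2])),-q@R[:,0]*1e3,q@R[:,1]*1e3,q[2]*1e3-19))
print(c.round(1).tolist(),np.round(o["ft_force"],1))
E
python3 pnp.py
```

```text
normal fwd -0.47 up 0.88 tilt 27.8; face centre fwd -22 lat -1 up 20
normal fwd -0.08 up 1.00 tilt 4.6; face centre fwd -21 lat -1 up 21
[[203.4, 157.5], [298.9, 157.5], [303.3, 255.5], [198.9, 255.5]] [ 0.7 -0.4  5.9]
```

Request:
apply_moves(
  commands=[
    [[0,0,-0.1,0],[0,0,-0.1,0],[0,0,-0.1,0],[0,0,-0.1,0],[0,0,-0.1,0],[0,0,-0.1,0],[0,0,0,0]],
  ],
)

```text
time_s: 29.92
tool_pos: [0.5621, 0.2235, 0.0976]
tcp_rot: [180.0, 0.0, -169.1]
ft_force: [0.2, -0.7, -5.0]
grip_width: 0.0499
finger_force: 4.0
```

```bash
python3 pnp.py
```

```text
normal fwd -0.47 up 0.88 tilt 27.9; face centre fwd -22 lat -1 up 20
normal fwd -0.08 up 1.00 tilt 4.6; face centre fwd -20 lat -1 up 21
[[203.4, 157.5], [298.9, 157.5], [303.3, 255.5], [198.9, 255.5]] [-0.3  0.5 -4.4]
```

```bash
python3 - <<'E'
from h import *
g=grab_frame("scene");f=grab_frame("wrist")
cv2.imwrite("pics/w7.png",np.hstack([cv2.resize(f["pixels"][120:340,140:370],(380,363),interpolation=2),cv2.resize(g["pixels"][190:290,280:385],(380,363),interpolation=2)])[:,:,::-1])
E
```

```text
(no output)
```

View pics/w7.png

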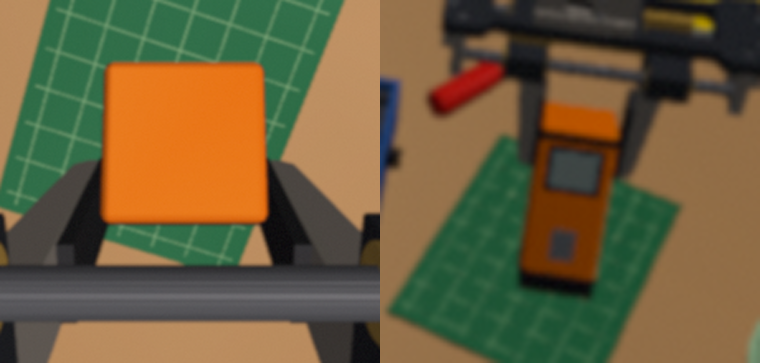

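The laser is now upright. The wrist part shows only its square top at (185,143), and the scene part shows it standing straight. I set the foot flat on the mat and measure the offset in the grip.

Request:
apply_moves(
  commands=[
    [[0,0,0.12,0],[0,0,0.12,0],[0,0,0.12,0],[0,0,0.12,0],[0,0,0.1,0],[0,0,0,0]],
  ],
)

```text
time_s: 30.82
tool_pos: [0.562, 0.2234, 0.0828]
tcp_rot: [-180.0, 0.0, -169.1]
ft_force: [-0.4, 0.2, -4.0]
grip_width: 0.0497
finger_force: 4.0
```

```bash
cat > top.py <<'E'
import sys
from h import *
exec(open("pnp.py").read().split("h=.025")[0].split("import *")[1])
z=float(sys.argv[1]);P=np.array([ray(f,*x,z) for x in c]);C=P.mean(0);q=C-p
print("face centre",C.round(4),"sides",[round(np.linalg.norm(P[i]-P[(i+1)%4])*1e3,1) for i in range(4)],"rel TCP fwd %.1f lat %.1f"%(-q@R[:,0]*1e3,q@R[:,1]*1e3),np.round(o["ft_force"],1),p.round(4))
E
python3 top.py .123; python3 pnp.py
```

```text
face centre [0.5421 0.219  0.123 ] sides [np.float64(45.7), np.float64(51.0), np.float64(53.9), np.float64(51.0)] rel TCP fwd -20.3 lat -0.6 [-0.1  0.3 -5.5] [0.562  0.2234 0.0828]
normal fwd -0.47 up 0.88 tilt 27.8; face centre fwd -22 lat -1 up 20
normal fwd -0.08 up 1.00 tilt 4.6; face centre fwd -21 lat -1 up 21
[[203.4, 157.5], [298.9, 157.5], [303.3, 255.5], [198.9, 255.5]] [-0.1 -0.5 -4.3]
```

```bash
cat >> pnp.py <<'E'
cc=-Rc.T@t-p;print("cam fwd %.0f lat %.0f up %.0f (rel grasp)"%(-cc@R[:,0]*1e3,cc@R[:,1]*1e3,cc[2]*1e3-19),"f",K[0,0],"axis",(Rc[2]@R).round(2))
for rv,tv in zip(*cv2.solvePnPGeneric(ob,c,K,None,flags=cv2.SOLVEPNP_IPPE_SQUARE)[1:3]): print("reproj",np.abs(cv2.projectPoints(ob,rv,tv,K,None)[0][:,0]-c).max().round(2))
E
python3 pnp.py | tail -4
```

```text
[[203.4, 157.5], [298.9, 157.5], [303.3, 255.5], [198.9, 255.5]] [-1.2 -0.  -3.9]
cam fwd -66 lat -1 up 171 (rel grasp) f 314.9102725790509 axis [-0.24  0.    0.97]
reproj 0.3
reproj 3.66
```

The top-face fit gives a lean of roughly 20–28° towards the robot. The fixed front wall of the case makes a good stop to square the laser against, so I carry it there, raised clear.

Request:
apply_moves(
  commands=[
    [[0,0,-0.4,0],[0,0,-0.6,0],[0,0,-0.8,0],[0,0,-0.6,0],[0.4,0,0,0],[0.7,0,0,0],[1,0,0,0],[1,0,0,0],[1,0,0,0],[1,0,0,0],[1,0,0,0],[1,0,0,0]],
  ],
  squeeze=10,
)

```text
time_s: 32.48
tool_pos: [0.3849, 0.1889, 0.1419]
tcp_rot: [-180.0, -0.1, -169.1]
ft_force: [0.5, 0.4, -4.6]
grip_width: 0.0496
finger_force: 10.0
```

Request:
apply_moves(
  commands=[
    [[0.7,-0.4,0,0],[0.4,-0.8,0,0],[0,-1,0,0],[0,-1,0,0],[0,-1,0,0],[0,-1,0,0],[0,-1,0,0],[0,-1,0,0],[0,-0.7,0,0],[0,-0.3,0,0],[0,0,0,0]],
  ],
)

```text
time_s: 33.85
tool_pos: [0.3989, -0.0169, 0.1426]
tcp_rot: [180.0, -0.0, -169.2]
ft_force: [-0.5, 1.0, -4.0]
grip_width: 0.0502
finger_force: 10.0
```

Request:
apply_moves(
  commands=[
    [[0,0,0.5,0],[0,0,0.6,0],[0,0,0.6,0],[0,0,0.37,0],[0,0,0,0]],
  ],
  squeeze=6,
)

```text
time_s: 34.48
tool_pos: [0.3986, -0.0163, 0.0902]
tcp_rot: [180.0, -0.1, -169.1]
ft_force: [1.2, 0.4, -4.3]
grip_width: 0.0495
finger_force: 6.0
```

```bash
python3 pnp.py
```

```text
normal fwd -0.42 up 0.91 tilt 24.6; face centre fwd -23 lat -0 up 21
normal fwd -0.14 up 0.99 tilt 8.0; face centre fwd -22 lat -0 up 22
[[202.1, 156.5], [300.1, 156.5], [303.1, 256.5], [199.2, 256.5]] [ 0.4  0.4 -4.6]
cam fwd -66 lat -1 up 171 (rel grasp) f 314.9102725790509 axis [-0.24  0.    0.97]
reproj 0.07
reproj 2.34
```

Request:
apply_moves(
  commands=[
    [[-0.25,0,0,0],[-0.25,0,0,0],[-0.25,0,0,0],[-0.25,0,0,0],[-0.2,0,0,0],[-0.2,0,0,0],[-0.2,0,0,0],[-0.2,0,0,0],[-0.2,0,0,0],[0,0,0,0]],
  ],
)

```text
time_s: 35.78
tool_pos: [0.4491, -0.0071, 0.091]
tcp_rot: [-180.0, 0.0, -169.1]
ft_force: [0.8, -0.1, -4.1]
grip_width: 0.05
finger_force: 6.0
```

```bash
python3 pnp.py
```

```text
normal fwd -0.09 up 1.00 tilt 5.1; face centre fwd -21 lat -1 up 25
normal fwd -0.47 up 0.88 tilt 28.4; face centre fwd -23 lat -1 up 25
[[199.5, 156.5], [302.5, 156.5], [302.5, 257.5], [199.6, 257.5]] [ 0.4  0.2 -4.7]
cam fwd -66 lat -1 up 171 (rel grasp) f 314.9102725790509 axis [-0.24  0.    0.97]
reproj 1.27
reproj 2.25
```

Request:
apply_moves(
  commands=[
    [[-0.2,0,0,0],[-0.2,0,0,0],[0,0,0,0]],
  ],
)

```text
time_s: 36.2
tool_pos: [0.4589, -0.0052, 0.0911]
tcp_rot: [-180.0, 0.0, -169.1]
ft_force: [0.1, -0.2, -4.0]
grip_width: 0.05
finger_force: 6.0
```

```bash
python3 pnp.py
```

```text
normal fwd -0.27 up 0.95 tilt 15.9; face centre fwd -23 lat -1 up 26
normal fwd -0.30 up 0.95 tilt 17.6; face centre fwd -23 lat -0 up 26
[[198.6, 154.5], [303.4, 154.5], [301.9, 258.5], [200.5, 258.5]] [ 0.9 -0.  -4.6]
cam fwd -66 lat -1 up 171 (rel grasp) f 314.9102725790509 axis [-0.24  0.    0.97]
reproj 1.22
reproj 1.47
```

Request:
apply_moves(
  commands=[
    [[-0.15,0,0,0],[-0.15,0,0,0],[-0.1,0,0,0],[0,0,0,0]],
  ],
)

```text
time_s: 36.75
tool_pos: [0.4684, -0.0034, 0.091]
tcp_rot: [-180.0, 0.0, -169.1]
ft_force: [-1.6, -0.2, -4.9]
grip_width: 0.0499
finger_force: 6.0
```

```bash
python3 pnp.py; python3 top.py .137
```

```text
normal fwd -0.24 up 0.86 tilt 15.4; face centre fwd -29 lat 1 up 39
normal fwd -0.23 up 0.86 tilt 15.2; face centre fwd -29 lat -3 up 39
[[201.4, 143.5], [300.7, 143.5], [303.5, 258.5], [198.8, 258.5]] [-0.7 -0.4 -4.3]
cam fwd -66 lat -1 up 171 (rel grasp) f 314.9102725790509 axis [-0.24  0.    0.97]
reproj 5.47
reproj 5.48
face centre [ 0.4444 -0.0086  0.137 ] sides [np.float64(45.2), np.float64(57.0), np.float64(52.1), np.float64(57.0)] rel TCP fwd -24.5 lat -0.6 [-0.1 -0.6 -3.8] [ 0.4683 -0.0034  0.091 ]
```

Request:
apply_moves(
  commands=[
    [[0,0,0.12,0],[0,0,0.12,0],[0,0,0.12,0],[0,0,0.1,0],[0,0,0,0]],
  ],
)

```text
time_s: 37.48
tool_pos: [0.468, -0.0034, 0.0793]
tcp_rot: [180.0, -0.0, -169.1]
ft_force: [0.3, 0.6, -5.5]
grip_width: 0.0501
finger_force: 6.0
```

Request:
apply_moves(
  commands=[
    [[0,0,0.06,0],[0,0,0.06,0],[0,0,0.06,0],[0,0,0,0]],
  ],
)

```text
time_s: 37.98
tool_pos: [0.4681, -0.0034, 0.075]
tcp_rot: [180.0, -0.0, -169.1]
ft_force: [-0.8, -0.4, -5.2]
grip_width: 0.05
finger_force: 6.0
```

Request:
apply_moves(
  commands=[
    [[0,0,0.06,0],[0,0,0.06,0],[0,0,0,0]],
  ],
)

```text
time_s: 38.35
tool_pos: [0.4707, -0.0031, 0.0732]
tcp_rot: [-180.0, 0.3, -169.1]
ft_force: [2.6, 2.5, 5.0]
grip_width: 0.0498
finger_force: 6.0
```

```bash
python3 - <<'E'
from h import *
g=grab_frame("scene");f=grab_frame("wrist")
cv2.imwrite("pics/w8.png",np.hstack([cv2.resize(f["pixels"][100:340,130:380],(390,374),interpolation=2),cv2.resize(g["pixels"][150:280,200:330],(390,374),interpolation=2)])[:,:,::-1])
E
```

```text
(no output)
```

View pics/w8.png

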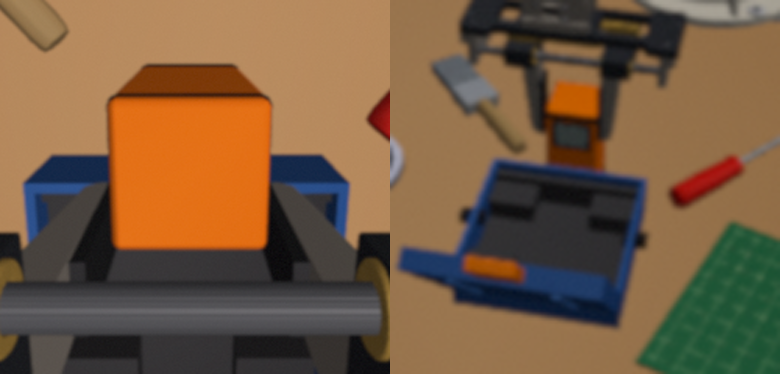

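The laser stands upright on the bench against the case front. Its top is at (190,172) in the wrist part with a thin strip of side face above, which means about 1° off vertical. I release it and measure the top for a centred re-grip.

Request:
apply_moves(
  commands=[
    [[0,0,-0.03,0],[0,0,0,0],[0,0,0,0],[0,0,0,0],[0,0,0,0],[0,0,0,0]],
  ],
  hand=1,
)

```text
time_s: 39.2
tool_pos: [0.4681, -0.0034, 0.0728]
tcp_rot: [180.0, -0.0, -169.1]
ft_force: [-0.4, -0.8, 0.3]
grip_width: 0.092
finger_force: 0.0
```

```bash
sed -i 's/(5,130,50)/(5,130,170)/' pnp.py; python3 top.py .120; python3 pnp.py
```

```text
face centre [ 0.4506 -0.007   0.12  ] sides [np.float64(47.8), np.float64(47.7), np.float64(47.3), np.float64(47.7)] rel TCP fwd -17.8 lat -0.2 [ 0.8 -0.   0.3] [ 0.4681 -0.0034  0.0728]
normal fwd -0.01 up 1.00 tilt 0.6; face centre fwd -15 lat -0 up 21
normal fwd -0.60 up 0.80 tilt 36.8; face centre fwd -18 lat -0 up 21
[[200.4, 168.5], [304.2, 168.5], [299.4, 263.5], [204.1, 263.5]] [-0.2 -0.3  0.5]
cam fwd -66 lat -1 up 171 (rel grasp) f 314.9102725790509 axis [-0.24  0.    0.97]
reproj 0.36
reproj 5.71
```

Request:
apply_moves(
  commands=[
    [[0.35,0,0,0],[0.36,0,0,0],[0,0,0.15,0],[0,0,0.15,0],[0,0,0,0]],
  ],
)

```text
time_s: 39.92
tool_pos: [0.4507, -0.0068, 0.0649]
tcp_rot: [180.0, -0.0, -169.1]
ft_force: [-1.1, 0.2, 0.0]
grip_width: 0.092
finger_force: 0.0
```

Request:
apply_moves(
  commands=[
    [[0,0,0,0],[0,0,0,0],[0,0,0,0],[0,0,0,0],[0,0,0,0],[0,0,0,0],[0,0,0,0]],
  ],
  hand=0,
  squeeze=25,
)

```text
time_s: 40.8
tool_pos: [0.4507, -0.0068, 0.0653]
tcp_rot: [180.0, 0.0, -169.1]
ft_force: [0.6, -0.2, 0.6]
grip_width: 0.0503
finger_force: 25.0
```

Request:
apply_moves(
  commands=[
    [[0,0,-0.1,0],[0.1,0,-0.2,0],[0.1,0,-0.4,0],[0,0,-0.6,0],[0,0,-0.6,0],[0,0,-0.5,0],[0,0,-0.2,0],[0,0,0,0]],
  ],
)

```text
time_s: 41.8
tool_pos: [0.446, -0.0077, 0.1306]
tcp_rot: [-180.0, 0.0, -169.1]
ft_force: [0.5, 1.2, -4.3]
grip_width: 0.05
finger_force: 25.0
```

```bash
python3 pnp.py; python3 top.py .185
```

```text
normal fwd 0.40 up 0.91 tilt -23.9; face centre fwd -2 lat -0 up 28
normal fwd -0.95 up 0.32 tilt 71.2; face centre fwd -6 lat -0 up 29
[[199.5, 209.5], [304.5, 209.5], [301.4, 279.5], [202.2, 279.5]] [ 0.1 -0.7 -4.5]
cam fwd -66 lat -1 up 172 (rel grasp) f 314.9102725790509 axis [-0.24 -0.    0.97]
reproj 3.91
reproj 10.02
face centre [ 0.439  -0.0093  0.185 ] sides [np.float64(47.2), np.float64(34.8), np.float64(47.2), np.float64(34.8)] rel TCP fwd -6.7 lat -0.3 [-0.4 -0.1 -4.7] [ 0.4455 -0.0077  0.13  ]
```

Request:
apply_moves(
  commands=[
    [[-0.06,-0.3,0,0],[-0.1,-0.6,0,0],[-0.2,-0.9,0,0],[-0.2,-0.9,0,0],[-0.2,-0.9,0,0],[-0.2,-0.9,0,0],[-0.2,-0.5,0,0],[0,-0.2,0,0],[0,0,0,0],[0,0,0,0]],
  ],
)

```text
time_s: 43.15
tool_pos: [0.4985, -0.1294, 0.1302]
tcp_rot: [180.0, -0.0, -169.1]
ft_force: [0.5, 0.3, -4.3]
grip_width: 0.05
finger_force: 25.0
```

```bash
cat > plate.py <<'E'
from h import *
o=robot.get_obs();p=np.array(o["tool_pos"]);R=Ro.from_euler("xyz",o["tcp_rot"],degrees=True).as_matrix()
f=grab_frame("wrist");hsv=cv2.cvtColor(f["pixels"],cv2.COLOR_RGB2HSV);m=cv2.inRange(hsv,np.array((0,0,150)),np.array((179,60,255)))
for c in cv2.findContours(m,0,1)[0]:
    if cv2.contourArea(c)<300: continue
    P=np.array([ray(f,*x,.010)[:2] for x in c[:,0].astype(float)])
    A=np.c_[2*P,np.ones(len(P))];s=np.linalg.lstsq(A,(P**2).sum(1),rcond=None)[0];rad=np.sqrt(s[2]+s[:2]@s[:2])
    q=s[:2]-p[:2];print(cv2.boundingRect(c),"centre",s[:2].round(4),"r",rad.round(4),"d units x %.2f y %.2f"%(q@R[:2,0]/.025,q@R[:2,1]/.025))
print(p.round(4))
E
python3 plate.py; python3 m.py | tail -1
```

```text
(93, 124, 111, 109) centre [ 0.5172 -0.2321] r 0.0552 d units x 0.04 y -4.18
(216, 0, 57, 60) centre [ 0.3622 -0.1629] r 0.0214 d units x 5.60 y -0.28
[ 0.4985 -0.1294  0.1302]
lid [569.   20.2] [210.9 146. ] 8.9 [570.5  34.5] [[454.0, 76.0], [476.0, -68.0], [685.0, -36.0], [662.0, 109.0]]Traceback (most recent call last):
  File "m.py", line 10, in <module>
    blob((5,180,120),(18,255,255),(240,185,285,215),.065,"tab")
    ~~~~^^^^^^^^^^^^^^^^^^^^^^^^^^^^^^^^^^^^^^^^^^^^^^^^^^^^^^^
  File "m.py", line 6, in blob
    c=max(cv2.findContours(k,0,2)[0],key=cv2.contourArea)
ValueError: max() iterable argument is empty
```

Request:
apply_moves(
  commands=[
    [[0.02,-0.4,0,0],[0.02,-0.7,0,0],[0,-0.9,0,0],[0,-0.9,0,0],[0,-0.7,0,0],[0,-0.4,0,0],[0,-0.12,0,0],[0,0,0,0],[0,0,0.5,0],[0,0,0.5,0],[0,0,0.5,0],[0,0,0.4,0]],
  ],
)

```text
time_s: 44.75
tool_pos: [0.517, -0.2309, 0.0815]
tcp_rot: [180.0, -0.0, -169.1]
ft_force: [-0.2, -0.2, -5.1]
grip_width: 0.0499
finger_force: 25.0
```

Request:
apply_moves(
  commands=[
    [[0,0,0.08,0],[0,0,0.05,0],[0,0,0.02,0],[0,0,0,0],[0,0,0,0]],
  ],
)

```text
time_s: 45.38
tool_pos: [0.5175, -0.2313, 0.0793]
tcp_rot: [-180.0, 0.0, -169.1]
ft_force: [-0.4, 0.5, -4.6]
grip_width: 0.0497
finger_force: 25.0
```

```bash
python3 plate.py
```

```text
(0, 239, 18, 36) centre [ 0.6173 -0.4384] r 0.0119 d units x -2.35 y -8.89
(186, 128, 131, 89) centre [ 0.5169 -0.2319] r 0.0513 d units x 0.03 y -0.02
(0, 49, 16, 56) centre [ 0.4625 -0.4424] r 0.0137 d units x 3.76 y -7.88
[ 0.5175 -0.2313  0.0793]
```

Well centred. Now I lower in millimetre steps until it touches.

Request:
apply_moves(
  commands=[
    [[0,0,0.04,0],[0,0,0.03,0],[0,0,0,0]],
  ],
)

```text
time_s: 45.8
tool_pos: [0.5174, -0.2312, 0.0774]
tcp_rot: [-180.0, 0.0, -169.1]
ft_force: [0.4, -0.3, -2.3]
grip_width: 0.0499
finger_force: 25.0
```

Request:
apply_moves(
  commands=[
    [[0,0,0.02,0],[0,0,0.02,0],[0,0,0,0]],
  ],
)

```text
time_s: 46.18
tool_pos: [0.5175, -0.2312, 0.0773]
tcp_rot: [-180.0, 0.0, -169.1]
ft_force: [-4.2, 1.9, 8.2]
grip_width: 0.0501
finger_force: 25.0
```

Contact at the expected height. I release, check, and rise.

Request:
apply_moves(
  commands=[
    [[0,0,-0.03,0],[0,0,0,0],[0,0,0,0],[0,0,0,0],[0,0,0,0],[0,0,0,0],[0,0,0,0]],
  ],
  hand=1,
)

```text
time_s: 47.05
tool_pos: [0.5173, -0.2312, 0.077]
tcp_rot: [180.0, -0.0, -169.1]
ft_force: [-0.4, -1.2, -0.5]
grip_width: 0.0923
finger_force: 0.0
```

Request:
apply_moves(
  commands=[
    [[0,0,-0.2,0],[0,0,-0.4,0],[0,0,-0.8,0],[0,0,-1,0],[0,0,-1,0],[0,0,-1,0],[0,0,-0.5,0],[0.8,0,0,0],[0.8,0,0,0],[0.8,0,0,0],[0,0,0,0],[0,0,0,0]],
  ],
)

```text
time_s: 48.55
tool_pos: [0.4585, -0.2428, 0.1996]
tcp_rot: [-180.0, 0.0, -169.1]
ft_force: [-0.2, 0.4, -0.3]
grip_width: 0.0922
finger_force: 0.0
```

```bash
python3 pnp.py | head -2; python3 top.py .132; python3 - <<'E'
from h import *
g=grab_frame("scene");save(g,"end.png");hsv=cv2.cvtColor(g["pixels"],cv2.COLOR_RGB2HSV)
m=cv2.inRange(hsv,np.array((5,150,60)),np.array((18,255,255)))
print([cv2.boundingRect(c) for c in cv2.findContours(m,0,2)[0] if cv2.contourArea(c)>30],proj(g,[.5175,-.2312,.132]),proj(g,[.5175,-.2312,.012]))
E
```

```text
normal fwd 0.15 up 0.99 tilt -8.7; face centre fwd 65 lat 0 up -101
normal fwd -0.87 up 0.50 tilt 60.0; face centre fwd 63 lat 0 up -101
face centre [ 0.5153 -0.2315  0.132 ] sides [np.float64(47.0), np.float64(44.4), np.float64(47.6), np.float64(44.4)] rel TCP fwd 57.4 lat 0.3 [ 0.3 -0.7  0.3] [ 0.4589 -0.2426  0.1995]
[(225, 239, 19, 9), (169, 169, 26, 40), (376, 78, 136, 24), (187, 48, 92, 18)] [178.96872959 174.25213035] [184.79015003 205.71632448]
```

```bash
python3 -c "
from cell import hand_in
print(hand_in())"
```

```text
the job is handed in; nothing more can be done
None
```

The case lid is open, and the laser was laid flat on the mat, released, then stood upright foot down within a few millimetres of the plate's centre. The gripper is clear and the job was handed in at about 48.6 s; no verdict was returned.

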